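Clear the light panel and switch it off

TASK

Take the scraper block out of the rack and use it, not the fingers, to wipe every tile chip off the light panel into the clear bin at the panel's open end, without pressing hard on the panel. Then stand the scraper back in the wide slot of its rack and let go. Last, turn the dimmer knob fully anticlockwise to its off stop; leave the bowl, the bottle and the clip where they are.

Things in the scene. Friction and masses are not known exactly. Their poses are not given: they have to be found in the camera images.
- panel: Light panel for sorting glass, fixed: an aluminium box 200 (x) x 220 (y) x 55 mm high with a flat white top. Origin at the centre of its underside, so the top is at z = 55 mm. Rims 10 mm wide and 8 mm high run along its two x sides (180 mm clear between them); chips are wiped along its y axis. One y end meets the bin, the other the dimmer box: they swap from run to run.
- bin: Clear plastic open catch bin, fixed, 200 (x) x 80 (y) x 45 mm high, walls and floor 4 mm, flush against one y end of the panel, its rim 10 mm below the panel's top. Origin at the centre of its underside; axes parallel to the panel's.
- dimmer_box: Grey control box, fixed, 200 (x) x 80 (y) x 70 mm high, against the panel's other y end (so it stands 15 mm above the panel's top). Origin at the centre of its underside; axes parallel to the panel's. The dimmer knob is on the middle of its top.
- dimmer (a joint): Dimmer knob angle in rad: 0 is the off stop (fully anticlockwise seen from above), growing clockwise to 4.0; it starts 0.5 to 1.3. The knob is 44 mm across with a bar grip 42 x 14 mm and 32 mm high on top, whose top is 44 mm above the box (114 mm above the table): carry things over it with room; at 0 the bar lies along the dimmer box's x axis. It stays where it is left.
- dimmer_grip (a point): Point on the knob's vertical axis at the height to grip its bar; it turns with the knob and its x axis runs along the bar.
- scraper: Scraper block: black rubber sole 100 (x) x 30 (y) x 16 mm high with a wooden handle 80 (x) x 26 (y) mm centred on it, 70 mm high in all, about 150 g. Origin at the centre of the sole's underside, z up. It starts upright in the rack's wide slot; grip the handle across its 26 mm.
- rack: Slotted wooden rack, fixed, 170 (x) x 94 (y) x 24 mm high. Origin at the centre of its underside. Its wide middle slot, 144 (x) x 46 (y) mm, centred on the origin, has its floor at z = 10 mm (14 mm deep) and holds the scraper with the long side along x; narrow slots run either side.
- bowl: Stainless steel bowl, 124 mm across, 50 mm high, loose bystander. Origin at the centre of its underside.
- bottle: Amber glass bottle, 60 mm across, 165 mm high, upright, loose bystander. Origin at the centre of its underside.
- clip: Plastic spring clip, 75 x 16 x 20 mm, lying, loose bystander. Origin at the centre of its underside.
- chip0: Chip of broken roof tile, about 26x20 mm and 8 mm thick, lying loose on the panel. Origin at the centre of its underside.
- chip1: Chip of broken roof tile, about 24x22 mm and 8 mm thick, lying loose on the panel. Origin at the centre of its underside.
- chip2: Chip of broken roof tile, about 27x18 mm and 8 mm thick, lying loose on the panel. Origin at the centre of its underside.
- chip3: Chip of broken roof tile, about 22x22 mm and 8 mm thick, lying loose on the panel. Origin at the centre of its underside.
- chip4: Chip of broken roof tile, about 25x19 mm and 8 mm thick, lying loose on the panel. Origin at the centre of its underside.

How it is judged:
On the way, in this order (a step that is already met when the one before it is completed fails the run):
1. all five chips lie in the bin (x of chip0 in the frame of bin between -0.1 and 0.1 m and y of chip0 in the frame of bin between -0.04 and 0.04 m and z of each of chip0, chip1, chip2, chip3, chip4 in the frame of bin below 0.04 m and x of chip1 in the frame of bin between -0.1 and 0.1 m and y of chip1 in the frame of bin between -0.04 and 0.04 m and x of chip2 in the frame of bin between -0.1 and 0.1 m and y of chip2 in the frame of bin between -0.04 and 0.04 m and x of chip3 in the frame of bin between -0.1 and 0.1 m and y of chip3 in the frame of bin between -0.04 and 0.04 m and x of chip4 in the frame of bin between -0.1 and 0.1 m and y of chip4 in the frame of bin between -0.04 and 0.04 m), for 0.2 s.
2. the scraper stands released in the rack's wide slot (x of scraper in the frame of rack between -0.026 and 0.026 m and y of scraper in the frame of rack between -0.012 and 0.012 m and z of scraper in the frame of rack below 0.014 m and angle between scraper's own z axis and vertical below 0.1 rad and linear speed of scraper below 0.02 m/s and contact force between the fingers and scraper below 0.1 N), for 0.2 s.
3. the dimmer is turned to its off stop (value of joint dimmer below 0.08 rad), for 0.2 s.
At the end, for the whole second after the job is handed in: All five chips lie at rest inside the bin; the scraper stands upright (within 0.1 rad), released and at rest on the floor of the rack's wide slot (within 26 mm along it and 12 mm across it); the dimmer is within 0.08 rad of its off stop (all of step 1 and all of step 2 and value of joint dimmer below 0.08 rad and linear speed of each of chip0, chip1, chip2, chip3, chip4 below 0.03 m/s); the robot touches nothing.
It fails at once if the hand or arm touches a chip (contact force between any of the fingers, the arm and chip0 above 0.5 N or contact force between any of the fingers, the arm and chip1 above 0.5 N or contact force between any of the fingers, the arm and chip2 above 0.5 N or contact force between any of the fingers, the arm and chip3 above 0.5 N or contact force between any of the fingers, the arm and chip4 above 0.5 N).
It fails at once if the scraper is pressed on the panel with more than 70 N (contact force between scraper and panel above 70 N).
It fails at once if the bowl, bottle or clip is moved more than 20 mm or the bottle is tipped (distance of any of bowl, bottle, clip from where it was at the start of the episode above 0.02 m or angle between bottle's own z axis and vertical above 0.35 rad).
It also fails if it takes over 72 s, if anything falls off the work surface, if the arm or the gripper's body presses on something with over 40 N, if the wrist force passes 120 N, or if a joint passes its speed limit or range.

ROBOT

A 6-joint arm with a two-finger parallel gripper is mounted at the origin on the work surface. World frame = base frame: x ahead of the robot, y to its left, z up, the work surface at z = 0. Lengths are in m, angles in rad, forces in N, time in s.
With the tool pointing down it reaches from about 0.35 to 0.775 m from the base axis. Payload 7.3 kg.
Tool frame: the origin (TCP) lies on the centre line of the jaws, within the pads' length; the fingertips stand 11 mm ahead of it and the grasp point (between the pads) lies 8 mm behind it; y points along the fingers, z is the direction in which the jaws open and shut, and the axes are right-handed (so a half turn about y gives the same grasp; the last joint's range is limited). The gripper opens to 92 mm and grips with 3 to 60 N. Pads are 19 mm wide; open, the fingers measure 130 mm over their backs; the gripper's body (75 mm by 190 mm) begins 47 mm behind the grasp point.
Start: joints at [-1.356, 0.342, 1.524, -0, 1.275, -0.146], TCP at [0.185, -0.491, 0.238] pointing down, gripper open.
Joint ranges: [-2.53, 2.53], [-0.77, 2.02], [0.04, 2.7], [-1, 4.14], [0.28, 2.66], [-3.11, 3.11]. Speed limits (rad/s): [2.57, 2.57, 3.14, 3.14, 3.14, 3.14].

INTERFACE

Orientations are given as [roll, pitch, yaw] about the fixed x, y, z axes, in that order (R = Rz(yaw) Ry(pitch) Rx(roll)).
In Python, from cell import robot, cams gives the robot as it stands.
- The arm moves only by the tool apply_moves, never from a script. Its argument "plan" is a list of rows, each a list of 7 numbers: the shift along the tool's x, y, z in m, then the turn, a rotation vector about the tool's x, y, z in degrees, then the gripper command: -1 is fully open, 1 is shut, values between are in proportion. A call has exactly 5 rows; each row is the pose to reach, as a shift and turn from the pose commanded when the call began, along the tool's axes at that moment; what a row does not reach only later rows make up. A row lasts 1/8 s, in which the tool goes at most 62.5 mm and 10.7 degrees, less where a joint would pass 70% of its speed; a pose out of reach is approached as far as the arm can. A call with a gripper value outside its range is refused whole. The fingers move at their own pace and stop on an object; "squeeze" is the grip in N (left out, the last holds). Time passes only in rows, so rows that repeat a pose let the fingers close, or fill a call up. It gives the time, the measured TCP pose, the force and the opening at its end, in the units of the state.
- robot.observe(): the state, without advancing time (a new reading comes with each control period).
- cams.read_camera(name): name is "scene" or "top" or "wrist"; returns the picture (384x512x3 uint8, blue, green, red); there is no depth.
- cams.calibration(name): a dict with "fx", "fy", "cx", "cy" (pixels), "extrinsics" (4x4, takes a point from world to camera coordinates); the wrist camera has in their place "T_tool_cam" (4x4, takes a point from camera to tool coordinates, whose origin is the TCP and whose axes are the tool frame's). Camera axes: x right, y up, looking along -z (the intrinsics and any distortion apply to the point x, -y, -z); pixel columns grow to the right and rows downward; lengths in m; the calibration is good to about 2 mm. A picture is of the moment at which its call begins: read the wrist's pose just before it. calibration takes no time and is no camera call.
- robot.hand_in(): hands the job in, once; it reports no verdict.
The state is a dict: "time": time; "qpos": joint angles; "qvel": joint speeds; "joint_efforts": joint torques, N m; "tool_pos": TCP position; "tool_rot": TCP orientation; "contact_force": force on the tool from outside, world axes, zero at the start; "torque": the same for the moment, N m; "opening": finger opening in m.
Only numpy, scipy, OpenCV 4.12 (cv2) and the standard library are available. Lean on these libraries where they do the work, as an engineer would, in place of code of your own. Each camera call takes 0.05 s, during which the arm holds its last target. There are 200 camera calls.

## Working session

There is one attempt and no reset: what is moved stays moved. The work goes in short steps, Python scripts to look and compute and a tool call to move; the robot and the scene stay as the last step left them, time stands still between calls to the robot, and variables do not carry over. Pictures are saved under pics/ and viewed, about 8 in all and at most 12, crops included, and the job is handed in when it is done.

Besides the shell and the picture viewer there is one more tool, called after ">>>" by a JSON object that holds its "op" and its "data", one argument or row to a line. apply_moves: Moves the arm, as the interface text tells. Its arguments: {"type":"object","properties":{"plan":{"type":"array","items":{"type":"array","items":{"type":"number"}}},"squeeze":{"type":"number"}},"required":["plan"]}

```bash
mkdir -p pics; ls
python3 - <<'E'
from cell import robot,cams
import cv2,numpy as np
np.set_printoptions(precision=4,suppress=True)
print(robot.observe())
for n in ["top","scene","wrist"]:
    print(n,cams.calibration(n))
for n in ["top","scene"]:
    cv2.imwrite(f"pics/{n}0.png",cams.read_camera(n))
E
```

```text
pics
{'time': 0.0, 'qpos': array([-1.356 ,  0.3427,  1.525 , -0.    ,  1.2754, -0.146 ]), 'qvel': array([0.0003, 0.0013, 0.0011, 0.0003, 0.0011, 0.0007]), 'joint_efforts': array([ -0.0012, -43.1241, -24.4216,   0.0718,   0.056 ,  -0.0001]), 'tool_pos': array([ 0.1853, -0.4908,  0.2371]), 'tool_rot': array([-1.5723,  0.0002, -2.7808]), 'contact_force': array([0.5905, 0.4417, 0.2164]), 'torque': array([ 0.0268, -0.006 ,  0.0709]), 'opening': 0.09178928990758038}
top {'fx': 486.75495107351145, 'fy': 486.75495107351145, 'cx': 258.56409678318863, 'cy': 192.72173883467886, 'extrinsics': array([[ 0.0248, -0.9996,  0.014 , -0.0089],
       [ 0.9939,  0.0262,  0.1075, -0.5961],
       [-0.1078,  0.0113,  0.9941, -1.223 ],
       [ 0.    ,  0.    ,  0.    ,  1.    ]])}
scene {'fx': 404.48442135525505, 'fy': 404.48442135525505, 'cx': 258.84170779617097, 'cy': 191.36797654164613, 'extrinsics': array([[ 0.6784,  0.7344, -0.0201, -0.3989],
       [-0.4031,  0.3949,  0.8256,  0.1663],
       [ 0.6143, -0.5519,  0.564 , -1.4856],
       [ 0.    ,  0.    ,  0.    ,  1.    ]])}
wrist {'fx': 286.3577360179177, 'fy': 286.3577360179177, 'cx': 254.098571961579, 'cy': 190.56608990309783, 'T_tool_cam': array([[-0.0002, -0.9508, -0.3097, -0.0846],
       [ 0.0007,  0.3097, -0.9508, -0.1477],
       [ 1.    , -0.0004,  0.0006,  0.0004],
       [ 0.    ,  0.    ,  0.    ,  1.    ]])}
```

View pics/top0.png

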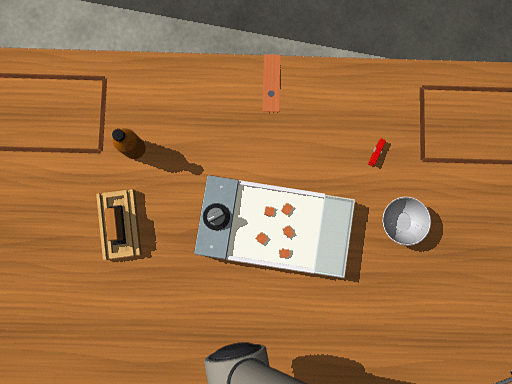

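View pics/scene0.png

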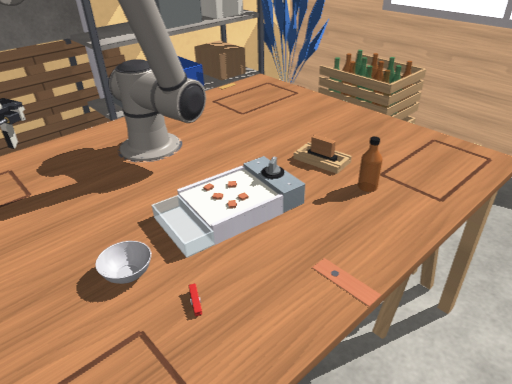

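The top view shows the rack with the scraper near (119,226), the dimmer box near (217,217) and the panel with 5 chips around (280,230). The bin is at (335,237), the bowl at (407,221), the clip at (377,152) and the bottle base near (130,147). I'll enlarge it to get corner positions.

```bash
cat > h.py <<'E'
from cell import robot,cams
import cv2,numpy as np
from scipy.spatial.transform import Rotation as Ro
np.set_printoptions(precision=4,suppress=True)
def cam(n,st=None):
    c=cams.calibration(n)
    K=np.array([[c["fx"],0,c["cx"]],[0,c["fy"],c["cy"]],[0,0,1]])
    if n=="wrist":
        T=np.eye(4);T[:3,:3]=Ro.from_euler('xyz',st["tool_rot"]).as_matrix();T[:3,3]=st["tool_pos"]
        E=np.linalg.inv(T@c["T_tool_cam"])
    else:E=c["extrinsics"]
    return K,np.diag([1,-1,-1])@E[:3]
def p2w(P,uv,z):
    K,E=P
    d=E[:,:3].T@np.linalg.inv(K)@np.array([uv[0],uv[1],1.]);o=-E[:,:3].T@E[:,3]
    return o+d*(z-o[2])/d[2]
def w2p(P,X):
    K,E=P
    p=K@(E[:,:3]@np.asarray(X,float)+E[:,3]);return p[:2]/p[2]
E
python3 - <<'E'
import cv2
im=cv2.imread('pics/top0.png')
c=im[170:290,90:365]
c=cv2.resize(c,None,fx=2.9,fy=2.9,interpolation=cv2.INTER_CUBIC)
for u in range(100,365,20):cv2.putText(c,str(u),(int((u-90)*2.9),8),0,.35,(0,0,255));cv2.line(c,(int((u-90)*2.9),10),(int((u-90)*2.9),16),(0,0,255))
for v in range(180,290,20):cv2.putText(c,str(v),(0,int((v-170)*2.9)),0,.35,(0,0,255))
cv2.imwrite('pics/crop.png',c)
E
```

```text
(no output)
```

View pics/crop.png

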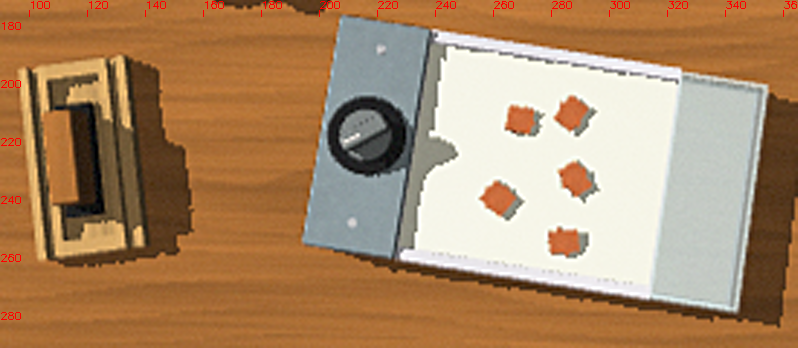

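Run:
```python
from h import *
from scipy.optimize import least_squares
P=cam("top")
px=lambda a:(90+a[0]/2.9,170+a[1]/2.9)
def fit(obj,img,x0):
    f=lambda q:np.ravel([w2p(P,[q[0]+np.cos(q[2])*o[0]-np.sin(q[2])*o[1],q[1]+np.sin(q[2])*o[0]+np.cos(q[2])*o[1],o[2]])-np.array(px(i)) for o,i in zip(obj,img)])
    r=least_squares(f,x0);print(r.x,"res px",r.fun.reshape(-1,2).round(1).tolist());return r.x
# panel frame: origin panel centre, x away from robot, +y toward dimmer (left)
pan=fit([(.1,.19,.07),(.1,.11,.07),(-.1,.11,.07),(-.1,.19,.07),(.1,-.19,.045),(-.1,-.19,.045),(.1,-.11,.063),(-.1,-.11,.063)],
 [(341,15),(433,29),(396,260),(303,242),(768,85),(740,312),(682,68),(652,299)],[.5,-.1,0])
rack=fit([(.085,.047,.024),(.085,-.047,.024),(-.085,-.047,.024),(-.085,.047,.024)],[(20,67),(128,55),(146,247),(40,262)],[.5,.3,0])
top=[p2w(P,px(i),.07)[:2] for i in [(50,108),(74,108),(80,203),(55,205)]]
print("handle top",np.array(top),"mean",np.mean(top,0))
R=np.array([[np.cos(pan[2]),-np.sin(pan[2])],[np.sin(pan[2]),np.cos(pan[2])]])
print("dimmer",pan[:2]+R@[0,.15],"bin",pan[:2]+R@[0,-.15])
a,b=[p2w(P,px(i),.114)[:2] for i in [(342,150),(392,127)]];print("bar",a,b,(a+b)/2,np.degrees(np.arctan2(*(b-a)[::-1])), "box x deg",np.degrees(pan[2]))
for i in [(522,120),(573,114),(577,179),(500,199),(566,242)]:
    w=p2w(P,px(i),.063)[:2];print("chip",w,"panel",R.T@(w-pan[:2]))
for n,uv in dict(bowl=(407,221),clip=(377,152),bottletop=(121,135)).items():print(n,p2w(P,uv,dict(bowl=.05,clip=.02,bottletop=.165)[n]))
```

```text
[ 0.51   -0.0402 -0.1285] res px [[0.1, -0.2], [-0.1, -0.2], [-0.1, -0.3], [-0.2, 1.0], [0.6, -0.2], [-0.2, -0.1], [0.4, 0.1], [-0.4, -0.1]]
[0.5064 0.363  0.1523] res px [[0.5, 0.7], [-0.4, 0.3], [0.1, -0.3], [-0.2, -0.7]]
handle top [[0.5459 0.3813]
 [0.5464 0.3609]
 [0.4657 0.3512]
 [0.4635 0.3723]] mean [0.5054 0.3664]
dimmer [0.5292 0.1086] bin [ 0.4908 -0.1889]
bar [0.5144 0.1265] [0.5344 0.086 ] [0.5244 0.1063] -63.71564393584692 box x deg -7.363317827236021
chip [ 0.5465 -0.0231] panel [0.0341 0.0216]
chip [ 0.5529 -0.0671] panel [ 0.046  -0.0212]
chip [ 0.4969 -0.0716] panel [-0.0089 -0.0329]
chip [ 0.4781 -0.0058] panel [-0.036  0.03 ]
chip [ 0.4429 -0.0631] panel [-0.0636 -0.0314]
bowl [ 0.532  -0.3717  0.05  ]
clip [ 0.7136 -0.3033  0.02  ]
bottletop [0.7082 0.3309 0.165 ]
```

```bash
cat >> h.py <<'E'
def plan(wps,start=None,grip=-1,step=.055,deg=9.5):
    """wps: (x,y,z,yaw_deg[,nrows]); tool kept pointing down. Prints calls of 5 rows."""
    if start is None:
        s=robot.observe();start=[*s["tool_pos"],np.degrees(s["tool_rot"][2])]
    rows=[];cur=np.array(start,float)
    for w in wps:
        t=np.array(w[:4],float);d=t-cur
        n=w[4] if len(w)>4 else max(1,int(np.ceil(max(np.linalg.norm(d[:3])/step,abs(d[3])/deg)-1e-6)))
        rows+=[cur+d*(k+1)/n for k in range(n)];cur=t
    while len(rows)%5:rows.append(cur)
    b=np.array(start,float)
    for i in range(0,len(rows),5):
        R=Ro.from_euler('xyz',[-np.pi/2,0,np.radians(b[3])]).as_matrix()
        out=[]
        for r in rows[i:i+5]:
            s=(R.T@(r[:3]-b[:3])).round(4);out.append([*s.tolist(),0,round(-(r[3]-b[3]),1),0,grip])
        print(out);b=rows[i+4]
E
python3 - <<'E'
from h import *
plan([(.45,-.10,.25,-75,10),(.505,.366,.2,8.7,10)])
E
```

```text
[[-0.0386, -0.0013, -0.0272, 0, np.float64(-8.4), 0, -1], [-0.0771, -0.0026, -0.0544, 0, np.float64(-16.9), 0, -1], [-0.1157, -0.0039, -0.0817, 0, np.float64(-25.3), 0, -1], [-0.1543, -0.0052, -0.1089, 0, np.float64(-33.7), 0, -1], [-0.1928, -0.0064, -0.1361, 0, np.float64(-42.2), 0, -1]]
[[-0.0469, -0.0013, 0.0057, 0, np.float64(-8.4), 0, -1], [-0.0937, -0.0026, 0.0114, 0, np.float64(-16.9), 0, -1], [-0.1406, -0.0039, 0.0171, 0, np.float64(-25.3), 0, -1], [-0.1874, -0.0052, 0.0228, 0, np.float64(-33.7), 0, -1], [-0.2343, -0.0064, 0.0285, 0, np.float64(-42.2), 0, -1]]
[[-0.0436, 0.005, 0.0174, 0, np.float64(-8.4), 0, -1], [-0.0872, 0.01, 0.0347, 0, np.float64(-16.7), 0, -1], [-0.1308, 0.015, 0.0521, 0, np.float64(-25.1), 0, -1], [-0.1744, 0.02, 0.0695, 0, np.float64(-33.5), 0, -1], [-0.2179, 0.025, 0.0869, 0, np.float64(-41.8), 0, -1]]
[[-0.0209, 0.005, 0.042, 0, np.float64(-8.4), 0, -1], [-0.0418, 0.01, 0.084, 0, np.float64(-16.7), 0, -1], [-0.0626, 0.015, 0.1261, 0, np.float64(-25.1), 0, -1], [-0.0835, 0.02, 0.1681, 0, np.float64(-33.5), 0, -1], [-0.1044, 0.025, 0.2101, 0, np.float64(-41.8), 0, -1]]
```

>>> {"op": "apply_moves", "data": {
  "plan": [
    [-0.0386,-0.0013,-0.0272,0,-8.4,0,-1],
    [-0.0771,-0.0026,-0.0544,0,-16.9,0,-1],
    [-0.1157,-0.0039,-0.0817,0,-25.3,0,-1],
    [-0.1543,-0.0052,-0.1089,0,-33.7,0,-1],
    [-0.1928,-0.0064,-0.1361,0,-42.2,0,-1]
  ]
}}

```text
time: 0.72
tool_pos: [0.3182, -0.2944, 0.244]
tool_rot: [-1.571, 0.0, -2.04]
contact_force: [0.9, -0.3, 0.1]
opening: 0.092
```

>>> {"op": "apply_moves", "data": {
  "plan": [
    [-0.0469,-0.0013,0.0057,0,-8.4,0,-1],
    [-0.0937,-0.0026,0.0114,0,-16.9,0,-1],
    [-0.1406,-0.0039,0.0171,0,-25.3,0,-1],
    [-0.1874,-0.0052,0.0228,0,-33.7,0,-1],
    [-0.2343,-0.0064,0.0285,0,-42.2,0,-1]
  ]
}}

```text
time: 1.35
tool_pos: [0.4505, -0.0988, 0.2504]
tool_rot: [-1.571, 0.0, -1.303]
contact_force: [0.1, -0.6, -1.0]
opening: 0.0919
```

Tracking is accurate, so I'll continue to above the rack.

>>> {"op": "apply_moves", "data": {
  "plan": [
    [-0.0436,0.005,0.0174,0,-8.4,0,-1],
    [-0.0872,0.01,0.0347,0,-16.7,0,-1],
    [-0.1308,0.015,0.0521,0,-25.1,0,-1],
    [-0.1744,0.02,0.0695,0,-33.5,0,-1],
    [-0.2179,0.025,0.0869,0,-41.8,0,-1]
  ]
}}

```text
time: 1.98
tool_pos: [0.477, 0.1343, 0.2251]
tool_rot: [-1.571, 0.0, -0.573]
contact_force: [0.8, -0.4, -0.3]
opening: 0.0916
```

>>> {"op": "apply_moves", "data": {
  "plan": [
    [-0.0209,0.005,0.042,0,-8.4,0,-1],
    [-0.0418,0.01,0.084,0,-16.7,0,-1],
    [-0.0626,0.015,0.1261,0,-25.1,0,-1],
    [-0.0835,0.02,0.1681,0,-33.5,0,-1],
    [-0.1044,0.025,0.2101,0,-41.8,0,-1]
  ]
}}

```text
time: 2.6
tool_pos: [0.5044, 0.3672, 0.1998]
tool_rot: [-1.571, 0.001, 0.156]
contact_force: [-0.3, -0.5, 1.2]
opening: 0.0915
```

Run:
```python
from h import *
s=robot.observe();print(s["tool_pos"],s["tool_rot"],s["qpos"])
im=cams.read_camera("wrist");cv2.imwrite("pics/w1.png",im)
P=cam("wrist",s)
# predicted: rack slot rectangle and handle top
a=.1523
for o,c,col in [((.5064,.363),(.072,.023,.024),(0,255,0)),((.5064,.363),(.085,.047,.024),(255,0,0)),((.5054,.3664),(.04,.013,.08),(255,0,255))]:
    pts=[]
    for sx,sy in [(1,1),(1,-1),(-1,-1),(-1,1)]:
        x,y=sx*c[0],sy*c[1];pts.append(w2p(P,[o[0]+np.cos(a)*x-np.sin(a)*y,o[1]+np.sin(a)*x+np.cos(a)*y,c[2]]))
    cv2.polylines(im,[np.int32(pts)],True,col,1);print(np.round(pts).tolist())
cv2.imwrite("pics/w1o.png",cv2.resize(im,(768,576)))
```

```text
[0.5044 0.3672 0.1998] [-1.5713  0.0008  0.1563] [ 0.5066  0.5538  1.2884 -0.0002  1.3003 -1.2204]
[[269.0, 231.0], [232.0, 230.0], [229.0, 110.0], [272.0, 111.0]]
[[288.0, 240.0], [213.0, 240.0], [207.0, 98.0], [294.0, 98.0]]
[[266.0, 226.0], [241.0, 226.0], [240.0, 148.0], [267.0, 148.0]]
```

View pics/w1o.png

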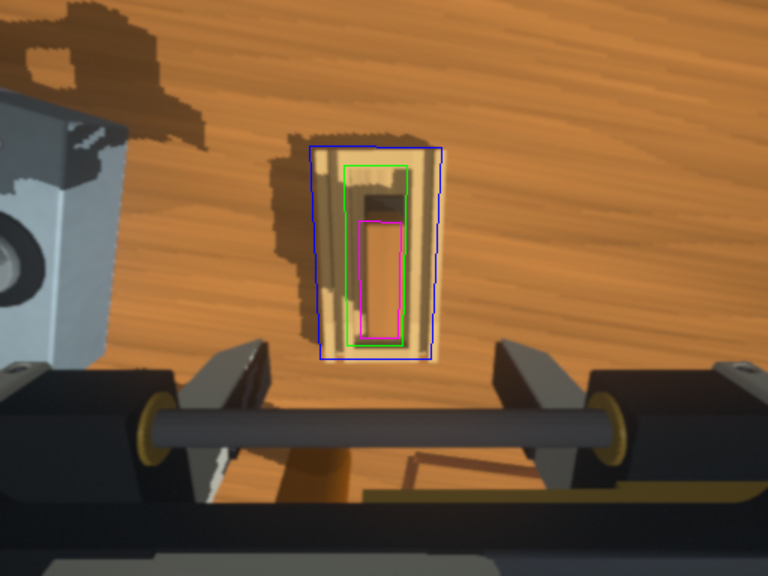

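The rack and scraper match the prediction. The handle lies about 2.5 mm further in +y (image columns 366–404 in the overlay), so I'll descend and grip.

>>> {"op": "apply_moves", "data": {
  "plan": [
    [0.001,0.05,0.0018,0,0.2,0,-1],
    [0.001,0.1,0.0018,0,0.2,0,-1],
    [0.001,0.15,0.0018,0,0.2,0,-1],
    [0.001,0.15,0.0018,0,0.2,0,-1],
    [0.001,0.15,0.0018,0,0.2,0,1]
  ],
  "squeeze": 40
}}

```text
time: 3.28
tool_pos: [0.5062, 0.3681, 0.0522]
tool_rot: [-1.57, -0.002, 0.148]
contact_force: [0.8, 0.4, 1.3]
opening: 0.0859
```

>>> {"op": "apply_moves", "data": {
  "plan": [
    [0,0,0,0,0,0,1],
    [0,0,0,0,0,0,1],
    [0,0,0,0,0,0,1],
    [0,0,0,0,0,0,1],
    [0,-0.005,0,0,0,0,1]
  ],
  "squeeze": 40
}}

```text
time: 3.9
tool_pos: [0.505, 0.3675, 0.0553]
tool_rot: [-1.571, 0.001, 0.148]
contact_force: [0.3, -0.4, -0.0]
opening: 0.0361
```

>>> {"op": "apply_moves", "data": {
  "plan": [
    [0,0.003,0,0,0,0,1],
    [0,0.003,0,0,0,0,1],
    [0,0.003,0,0,0,0,1],
    [0,0.003,0,0,0,0,1],
    [0,-0.03,0,0,0,0,1]
  ]
}}

```text
time: 4.53
tool_pos: [0.5029, 0.3662, 0.0824]
tool_rot: [-1.574, 0.008, 0.148]
contact_force: [-0.7, 0.9, -2.2]
opening: 0.0258
```

Run:
```python
from h import *
s=robot.observe();print(s)
# Panel-frame targets. lift, carry over the box, to start of wipe
pan=np.array([.510,-.0402]);a=-.1285;R=np.array([[np.cos(a),-np.sin(a)],[np.sin(a),np.cos(a)]])
for q in [(.037,.07),(-.038,.07),(.037,-.115),(-.038,-.115)]:print(q,pan+R@q)
x,y=pan+R@[.037,.075]
plan([(.505,.368,.19,8.7,2),(x,y,.19,-7.4)],grip=1)
```

```text
{'time': 4.525, 'qpos': array([ 0.5064,  0.6704,  1.4239, -0.0003,  1.0557, -1.2121]), 'qvel': array([ 0.0018, -0.354 , -0.241 , -0.0013,  0.555 , -0.0002]), 'joint_efforts': array([  0.0271, -54.491 , -20.7414,   0.0013,  -0.8725,   0.    ]), 'tool_pos': array([0.5029, 0.3662, 0.0824]), 'tool_rot': array([-1.574 ,  0.0078,  0.1479]), 'contact_force': array([-0.6946,  0.8857, -2.2146]), 'torque': array([ 0.1604, -0.199 ,  0.0006]), 'opening': 0.025842756413152406}
(0.037, 0.07) [0.5557 0.0245]
(-0.038, 0.07) [0.4813 0.0341]
(0.037, -0.115) [ 0.532 -0.159]
(-0.038, -0.115) [ 0.4576 -0.1494]
[[0.0012, -0.0538, 0.0007, 0, np.float64(-0.1), 0, 1], [0.0023, -0.1076, 0.0014, 0, np.float64(-0.2), 0, 1], [0.0024, -0.1076, -0.0475, 0, np.float64(2.1), 0, 1], [0.0026, -0.1076, -0.0964, 0, np.float64(4.4), 0, 1], [0.0027, -0.1076, -0.1453, 0, np.float64(6.7), 0, 1]]
[[0.0058, -0.0, -0.0486, 0, np.float64(2.3), 0, 1], [0.0116, -0.0, -0.0971, 0, np.float64(4.6), 0, 1], [0.0174, -0.0, -0.1457, 0, np.float64(6.9), 0, 1], [0.0232, -0.0, -0.1943, 0, np.float64(9.2), 0, 1], [0.0232, -0.0, -0.1943, 0, np.float64(9.2), 0, 1]]
```

```bash
sed -i 's/round(-(r\[3\]-b\[3\]),1)/float(round(-(r[3]-b[3]),1))/' h.py
python3 - <<'E'
from h import *
pan=np.array([.510,-.0402]);a=-.1285;R=np.array([[np.cos(a),-np.sin(a)],[np.sin(a),np.cos(a)]])
A=lambda px,py,z,n=None:(*(pan+R@[px,py]),z,-7.4)+((n,) if n else ())
plan([(.505,.368,.19,8.7,2),A(-.035,.068,.19),A(-.035,.068,.110,2)],grip=1)
E
```

```text
[[0.0012, -0.0538, 0.0007, 0, -0.1, 0, 1], [0.0023, -0.1076, 0.0014, 0, -0.2, 0, 1], [-0.0077, -0.1076, -0.0456, 0, 2.1, 0, 1], [-0.0178, -0.1076, -0.0927, 0, 4.4, 0, 1], [-0.0278, -0.1076, -0.1398, 0, 6.7, 0, 1]]
[[-0.0045, -0.0, -0.0479, 0, 2.3, 0, 1], [-0.009, -0.0, -0.0958, 0, 4.6, 0, 1], [-0.0135, -0.0, -0.1438, 0, 6.9, 0, 1], [-0.018, -0.0, -0.1917, 0, 9.2, 0, 1], [-0.018, 0.04, -0.1917, 0, 9.2, 0, 1]]
[[0.0, 0.04, -0.0, 0, -0.0, 0, 1], [0.0, 0.04, -0.0, 0, -0.0, 0, 1], [0.0, 0.04, -0.0, 0, -0.0, 0, 1], [0.0, 0.04, -0.0, 0, -0.0, 0, 1], [0.0, 0.04, -0.0, 0, -0.0, 0, 1]]
```

>>> {"op": "apply_moves", "data": {
  "plan": [
    [0.0012,-0.0538,0.0007,0,-0.1,0,1],
    [0.0023,-0.1076,0.0014,0,-0.2,0,1],
    [-0.0077,-0.1076,-0.0456,0,2.1,0,1],
    [-0.0178,-0.1076,-0.0927,0,4.4,0,1],
    [-0.0278,-0.1076,-0.1398,0,6.7,0,1]
  ]
}}

```text
time: 5.15
tool_pos: [0.4971, 0.2236, 0.192]
tool_rot: [-1.572, 0.003, 0.03]
contact_force: [1.6, -0.8, -1.9]
opening: 0.0257
```

>>> {"op": "apply_moves", "data": {
  "plan": [
    [-0.0045,0,-0.0479,0,2.3,0,1],
    [-0.009,0,-0.0958,0,4.6,0,1],
    [-0.0135,0,-0.1438,0,6.9,0,1],
    [-0.018,0,-0.1917,0,9.2,0,1],
    [-0.018,0.02,-0.1917,0,9.2,0,1]
  ]
}}

```text
time: 5.78
tool_pos: [0.4862, 0.03, 0.1731]
tool_rot: [-1.572, -0.001, -0.134]
contact_force: [-0.3, 0.0, -2.0]
opening: 0.0262
```

Run:
```python
from h import *
s=robot.observe();print(s["tool_pos"],s["tool_rot"],s["opening"],s["contact_force"])
cv2.imwrite("pics/t1.png",cv2.resize(cams.read_camera("top")[150:300,180:380],None,fx=3,fy=3,interpolation=cv2.INTER_CUBIC))
cv2.imwrite("pics/w2.png",cams.read_camera("wrist"))
pan=np.array([.510,-.0402]);a=-.1285;R=np.array([[np.cos(a),-np.sin(a)],[np.sin(a),np.cos(a)]])
A=lambda px,py,z,n=None:(*(pan+R@[px,py]),z,-7.4)+((n,) if n else ())
plan([A(-.035,.068,.11,2),A(-.035,.068,.0985,3),A(-.035,-.05,.0985,5),A(-.035,-.115,.0985,5)],grip=1)
```

```text
[0.4862 0.03   0.1731] [-1.5717 -0.0006 -0.1343] 0.02618074190873546 [-0.3259  0.047  -2.0116]
[[-0.0001, 0.0304, -0.0003, 0, -0.1, 0, 1], [-0.0001, 0.0608, -0.0007, 0, -0.1, 0, 1], [-0.0001, 0.0646, -0.0007, 0, -0.1, 0, 1], [-0.0001, 0.0684, -0.0007, 0, -0.1, 0, 1], [-0.0001, 0.0723, -0.0007, 0, -0.1, 0, 1]]
[[0.0, -0.0, -0.0236, 0, -0.0, 0, 1], [0.0, -0.0, -0.0472, 0, -0.0, 0, 1], [0.0, -0.0, -0.0708, 0, -0.0, 0, 1], [0.0001, -0.0, -0.0944, 0, -0.0, 0, 1], [0.0001, -0.0, -0.118, 0, -0.0, 0, 1]]
[[0.0, -0.0, -0.013, 0, -0.0, 0, 1], [0.0, -0.0, -0.026, 0, -0.0, 0, 1], [0.0, -0.0, -0.039, 0, -0.0, 0, 1], [0.0, -0.0, -0.052, 0, -0.0, 0, 1], [0.0, -0.0, -0.065, 0, -0.0, 0, 1]]
```

View pics/w2.png

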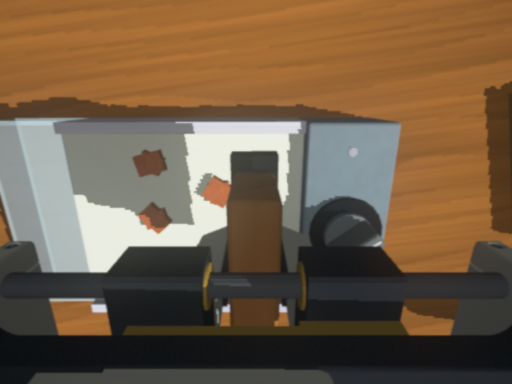

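The wrist view shows the handle held straight (columns 228–280). Chip3 at (217,190) is ahead of the sole, and the other two near chips are at (150,162) and (155,217). I'll descend 6 mm further back for clearance, then check the force before wiping.

>>> {"op": "apply_moves", "data": {
  "plan": [
    [0,0.03,0.005,0,0,0,1],
    [0,0.061,0.005,0,0,0,1],
    [0,0.0665,0.005,0,0,0,1],
    [0,0.0705,0.005,0,0,0,1],
    [0,0.0735,0.005,0,0,0,1]
  ]
}}

```text
time: 6.5
tool_pos: [0.4876, 0.0382, 0.1004]
tool_rot: [-1.571, -0.002, -0.129]
contact_force: [0.1, -0.2, -1.5]
opening: 0.0257
```

Run:
```python
from h import *
s=robot.observe();print(s["tool_pos"],s["tool_rot"],s["contact_force"])
cv2.imwrite("pics/s2.png",cv2.resize(cams.read_camera("scene")[140:260,140:320],None,fx=4,fy=4,interpolation=cv2.INTER_CUBIC))
```

```text
[0.4876 0.0382 0.1004] [-1.5708 -0.0017 -0.1294] [ 0.1095 -0.1908 -1.5237]
```

View pics/s2.png

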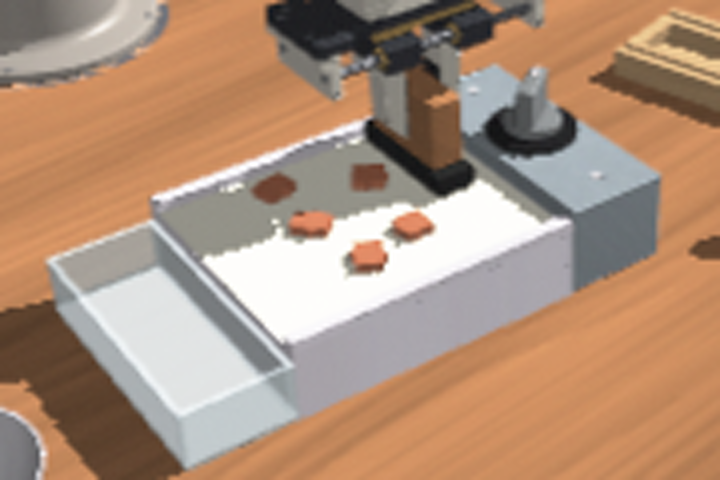

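The scene view shows the sole low at the dimmer end of the near lane, clear of the rim, with all chips ahead of it. I'll wipe lane A.

>>> {"op": "apply_moves", "data": {
  "plan": [
    [0,0.0012,-0.022,0,0,0,1],
    [0,0.0012,-0.044,0,0,0,1],
    [0,0.0012,-0.066,0,0,0,1],
    [0,0.0012,-0.088,0,0,0,1],
    [0,0.0012,-0.11,0,0,0,1]
  ]
}}

```text
time: 7.18
tool_pos: [0.473, -0.0718, 0.0992]
tool_rot: [-1.571, -0.002, -0.13]
contact_force: [1.0, 0.2, -2.6]
opening: 0.0258
```

>>> {"op": "apply_moves", "data": {
  "plan": [
    [0,0,-0.016,0,0,0,1],
    [0,0,-0.032,0,0,0,1],
    [0,0,-0.048,0,0,0,1],
    [0,0,-0.064,0,0,0,1],
    [0,0,-0.08,0,0,0,1]
  ]
}}

```text
time: 7.8
tool_pos: [0.4622, -0.1514, 0.0984]
tool_rot: [-1.571, 0.0, -0.13]
contact_force: [1.2, 0.6, -2.3]
opening: 0.0257
```

Run:
```python
from h import *
s=robot.observe();print(s["tool_pos"],s["tool_rot"],s["contact_force"])
cv2.imwrite("pics/s3.png",cv2.resize(cams.read_camera("scene")[140:260,140:320],None,fx=4,fy=4,interpolation=cv2.INTER_CUBIC))
pan=np.array([.510,-.0402]);a=-.1285;R=np.array([[np.cos(a),-np.sin(a)],[np.sin(a),np.cos(a)]])
A=lambda px,py,z,n=None:(*(pan+R@[px,py]),z,-7.4)+((n,) if n else ())
plan([A(-.035,-.115,.15,2),A(.037,.075,.15,4),A(.037,.075,.105,2),A(.037,.075,.098,2)],grip=1)
```

```text
[ 0.4622 -0.1514  0.0984] [-1.5709  0.0001 -0.1296] [ 1.1737  0.6058 -2.3111]
[[-0.0011, -0.0258, 0.0015, 0, -0.0, 0, 1], [-0.0022, -0.0516, 0.003, 0, -0.1, 0, 1], [0.0157, -0.0516, 0.0505, 0, -0.1, 0, 1], [0.0337, -0.0516, 0.0981, 0, -0.1, 0, 1], [0.0516, -0.0516, 0.1456, 0, -0.1, 0, 1]]
[[0.018, 0.0, 0.0475, 0, -0.0, 0, 1], [0.018, 0.0225, 0.0475, 0, -0.0, 0, 1], [0.018, 0.045, 0.0475, 0, -0.0, 0, 1], [0.018, 0.0485, 0.0475, 0, -0.0, 0, 1], [0.018, 0.052, 0.0475, 0, -0.0, 0, 1]]
```

View pics/s3.png

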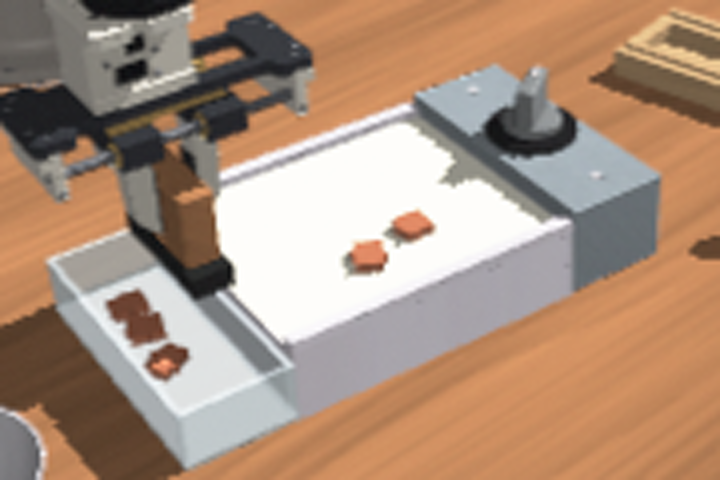

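Three chips are in the bin and two remain at (370,256) and (412,225). Next is lane B.

>>> {"op": "apply_moves", "data": {
  "plan": [
    [-0.001,-0.0258,0.0015,0,0,0,1],
    [-0.0022,-0.0516,0.003,0,0,0,1],
    [0.0157,-0.0516,0.0505,0,0,0,1],
    [0.0337,-0.0516,0.0981,0,0,0,1],
    [0.0516,-0.0516,0.1456,0,0,0,1]
  ]
}}

```text
time: 8.48
tool_pos: [0.533, -0.0115, 0.1501]
tool_rot: [-1.571, -0.0, -0.13]
contact_force: [0.2, -1.0, -0.9]
opening: 0.0257
```

>>> {"op": "apply_moves", "data": {
  "plan": [
    [0.018,0,0.0455,0,0,0,1],
    [0.018,0.0225,0.0455,0,0,0,1],
    [0.018,0.045,0.0455,0,0,0,1],
    [0.018,0.0485,0.0455,0,0,0,1],
    [0.018,0.052,0.0455,0,0,0,1]
  ]
}}

```text
time: 9.1
tool_pos: [0.5565, 0.0299, 0.0984]
tool_rot: [-1.571, -0.001, -0.13]
contact_force: [0.7, -0.8, -1.2]
opening: 0.0258
```

Run:
```python
from h import *
s=robot.observe();print(s["tool_pos"],s["tool_rot"],s["contact_force"])
pan=np.array([.510,-.0402]);a=-.1285;R=np.array([[np.cos(a),-np.sin(a)],[np.sin(a),np.cos(a)]])
print(R.T@(s["tool_pos"][:2]-pan))
A=lambda px,py,z,n=None:(*(pan+R@[px,py]),z,-7.4)+((n,) if n else ())
plan([A(.037,-.035,.098,5),A(.037,-.115,.098,5)],grip=1)
```

```text
[0.5565 0.0299 0.0984] [-1.5708 -0.0007 -0.1299] [ 0.7069 -0.7774 -1.1729]
[0.0371 0.0755]
[[0.0, 0.0001, -0.0221, 0, -0.0, 0, 1], [0.0, 0.0002, -0.0442, 0, -0.0, 0, 1], [0.0, 0.0002, -0.0663, 0, -0.0, 0, 1], [0.0, 0.0003, -0.0884, 0, -0.0, 0, 1], [0.0, 0.0004, -0.1105, 0, -0.0, 0, 1]]
[[0.0, -0.0, -0.016, 0, -0.0, 0, 1], [0.0, -0.0, -0.032, 0, -0.0, 0, 1], [0.0, -0.0, -0.048, 0, -0.0, 0, 1], [0.0, -0.0, -0.064, 0, -0.0, 0, 1], [0.0001, -0.0, -0.08, 0, -0.0, 0, 1]]
```

>>> {"op": "apply_moves", "data": {
  "plan": [
    [0,0,-0.022,0,0,0,1],
    [0,0,-0.044,0,0,0,1],
    [0,0,-0.066,0,0,0,1],
    [0,0,-0.088,0,0,0,1],
    [0,0,-0.11,0,0,0,1]
  ]
}}

```text
time: 9.72
tool_pos: [0.5423, -0.08, 0.0991]
tool_rot: [-1.571, -0.002, -0.13]
contact_force: [-0.1, -0.1, -1.8]
opening: 0.0255
```

>>> {"op": "apply_moves", "data": {
  "plan": [
    [0,0,-0.016,0,0,0,1],
    [0,0,-0.032,0,0,0,1],
    [0,0,-0.048,0,0,0,1],
    [0,0,-0.064,0,0,0,1],
    [0,0,-0.08,0,0,0,1]
  ]
}}

```text
time: 10.35
tool_pos: [0.5315, -0.1592, 0.0981]
tool_rot: [-1.571, -0.0, -0.13]
contact_force: [0.2, 0.6, -1.2]
opening: 0.0258
```

>>> {"op": "apply_moves", "data": {
  "plan": [
    [0,-0.015,0.001,0,0,0,1],
    [0,-0.05,0.003,0,0,0,1],
    [0,-0.095,0.01,0,0,0,1],
    [0,-0.095,0.05,0,0,0,1],
    [0,-0.095,0.1,0,0,0,1]
  ]
}}

```text
time: 10.98
tool_pos: [0.5449, -0.0583, 0.1948]
tool_rot: [-1.571, -0.003, -0.131]
contact_force: [0.3, -0.1, -2.3]
opening: 0.0258
```

Run:
```python
from h import *
s=robot.observe();print(s["tool_pos"],s["tool_rot"],s["contact_force"])
cv2.imwrite("pics/s4.png",cv2.resize(cams.read_camera("scene")[140:260,140:320],None,fx=4,fy=4,interpolation=cv2.INTER_CUBIC))
plan([(.5055,.366,.19,8.7),(.5055,.366,.11,2)],grip=1)
```

```text
[ 0.5449 -0.0583  0.1948] [-1.571  -0.0026 -0.1313] [ 0.2541 -0.063  -2.2538]
[[-0.0115, 0.0006, 0.0512, 0, -2.0, 0, 1], [-0.023, 0.0011, 0.1024, 0, -4.0, 0, 1], [-0.0345, 0.0017, 0.1536, 0, -6.0, 0, 1], [-0.0461, 0.0022, 0.2047, 0, -8.0, 0, 1], [-0.0576, 0.0028, 0.2559, 0, -10.0, 0, 1]]
[[-0.0024, 0.0006, 0.0524, 0, -2.0, 0, 1], [-0.0049, 0.0011, 0.1048, 0, -4.0, 0, 1], [-0.0073, 0.0017, 0.1572, 0, -6.0, 0, 1], [-0.0073, 0.0417, 0.1572, 0, -2.7, 0, 1], [-0.0073, 0.0817, 0.1572, 0, 0.7, 0, 1]]
```

View pics/s4.png

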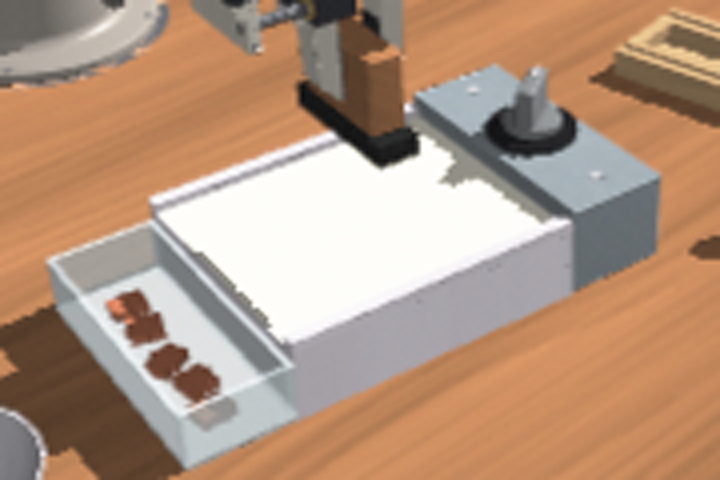

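The panel is clear. The fifth chip isn't plain in the bin at (125,305), so I'll check from the top camera.

Run:
```python
from h import *
cv2.imwrite("pics/t4.png",cv2.resize(cams.read_camera("top")[170:300,200:380],None,fx=4,fy=4,interpolation=cv2.INTER_CUBIC))
plan([(.5055,.366,.19,8.7,8),(.5055,.366,.11,8.7,2)],grip=1)
```

```text
[[-0.0114, 0.0005, 0.0515, 0, -2.0, 0, 1], [-0.0228, 0.0011, 0.1031, 0, -4.0, 0, 1], [-0.0342, 0.0016, 0.1546, 0, -6.0, 0, 1], [-0.0456, 0.0021, 0.2061, 0, -7.9, 0, 1], [-0.057, 0.0027, 0.2577, 0, -9.9, 0, 1]]
[[-0.0024, 0.0005, 0.0527, 0, -2.0, 0, 1], [-0.0047, 0.0011, 0.1055, 0, -4.0, 0, 1], [-0.0071, 0.0016, 0.1582, 0, -6.0, 0, 1], [-0.0071, 0.0416, 0.1582, 0, -6.0, 0, 1], [-0.0071, 0.0816, 0.1582, 0, -6.0, 0, 1]]
```

View pics/t4.png

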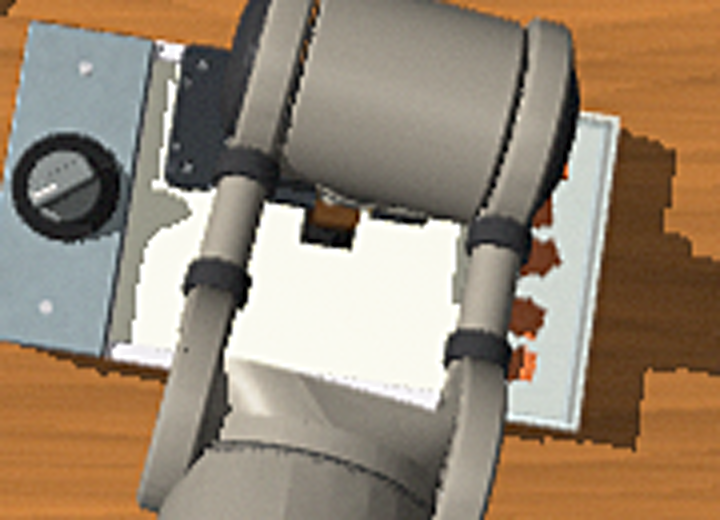

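All five chips are in the bin, at rows 168, 210, 255, 315 and 360. Now I'll carry the scraper to the rack.

>>> {"op": "apply_moves", "data": {
  "plan": [
    [-0.0114,0.0005,0.0515,0,-2,0,1],
    [-0.0228,0.0011,0.1031,0,-4,0,1],
    [-0.0342,0.0016,0.1546,0,-6,0,1],
    [-0.0456,0.0021,0.2061,0,-8,0,1],
    [-0.057,0.0027,0.2577,0,-9.9,0,1]
  ]
}}

```text
time: 11.7
tool_pos: [0.521, 0.2054, 0.1912]
tool_rot: [-1.571, -0.001, 0.044]
contact_force: [1.1, -0.8, -1.6]
opening: 0.026
```

>>> {"op": "apply_moves", "data": {
  "plan": [
    [-0.0024,0.0005,0.0527,0,-2,0,1],
    [-0.0047,0.0011,0.1055,0,-4,0,1],
    [-0.0071,0.0016,0.1582,0,-6,0,1],
    [-0.0071,0.0416,0.1582,0,-6,0,1],
    [-0.0071,0.0816,0.1582,0,-6,0,1]
  ]
}}

```text
time: 12.32
tool_pos: [0.5073, 0.3626, 0.1087]
tool_rot: [-1.57, -0.002, 0.15]
contact_force: [-0.3, 0.1, -1.6]
opening: 0.0258
```

Run:
```python
from h import *
cams.read_camera("top")
s=robot.observe();print(s["tool_pos"],s["tool_rot"],s["contact_force"])
im=cams.read_camera("wrist");P=cam("wrist",s)
a=.1523
for o,c,col in [((.5064,.3645),(.072,.023,.024),(0,255,0)),((.5064,.3645),(.085,.047,.024),(255,0,0))]:
    pts=[w2p(P,[o[0]+np.cos(a)*i*c[0]-np.sin(a)*j*c[1],o[1]+np.sin(a)*i*c[0]+np.cos(a)*j*c[1],c[2]]) for i,j in [(1,1),(1,-1),(-1,-1),(-1,1)]]
    cv2.polylines(im,[np.int32(pts)],True,col,1)
cv2.imwrite("pics/w5.png",cv2.resize(im,(768,576)))
plan([(.5055,.366,.07,8.7,2),(.5055,.366,.0525,8.7,3)],grip=1)
```

```text
[0.5045 0.3605 0.1025] [-1.574   0.0081  0.1491] [-2.209  -1.7647 -6.7734]
[[0.0008, 0.0174, 0.0028, 0, -0.1, 0, 1], [0.0017, 0.0347, 0.0055, 0, -0.2, 0, 1], [0.0017, 0.0405, 0.0055, 0, -0.2, 0, 1], [0.0017, 0.0464, 0.0055, 0, -0.2, 0, 1], [0.0017, 0.0522, 0.0055, 0, -0.2, 0, 1]]
```

View pics/w5.png

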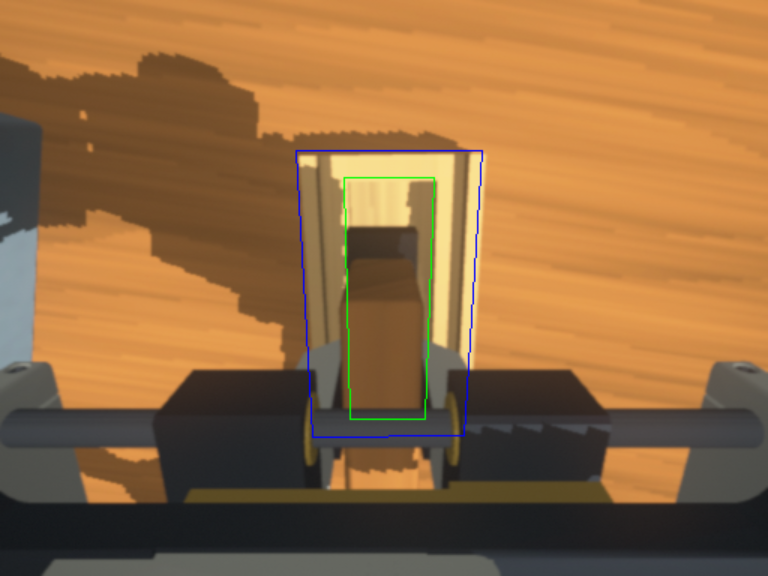

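The rack matches the overlay, and the sole needs about 5 mm in +y. The reading looked like a transient, so I'll take it again before lowering.

Run:
```python
from h import *
for i in range(3):
    s=robot.observe();print(s["time"],s["tool_pos"],s["tool_rot"],s["contact_force"],s["qvel"]); 
    if i<2: cams.read_camera("top")
plan([(.5055,.366,.07,8.7,2),(.5055,.366,.0525,8.7,3)],grip=1)
```

```text
12.425 [0.5047 0.3603 0.1047] [-1.5741  0.0086  0.1485] [-0.351  -0.9546 -2.7173] [-0.0076 -0.0567 -0.0774  0.0019  0.0631  0.0007]
12.475 [0.5063 0.361  0.1075] [-1.5725  0.0042  0.1481] [ 0.7771  0.6217 -0.539 ] [-0.0059 -0.0486 -0.0624  0.0009  0.0106  0.0018]
12.525 [0.5076 0.3616 0.1095] [-1.571   0.0001  0.1479] [ 0.2538  0.848  -1.3082] [-0.0014 -0.0334 -0.032  -0.0003 -0.0057  0.0015]
[[-0.0007, 0.0198, 0.0024, 0, -0.1, 0, 1], [-0.0014, 0.0395, 0.0047, 0, -0.2, 0, 1], [-0.0014, 0.0453, 0.0047, 0, -0.2, 0, 1], [-0.0014, 0.0512, 0.0047, 0, -0.2, 0, 1], [-0.0014, 0.057, 0.0047, 0, -0.2, 0, 1]]
```

That was overshoot from the fast stop, and it has settled at z ≈ 0.110. I'll lower gently.

>>> {"op": "apply_moves", "data": {
  "plan": [
    [-0.0014,0.01,0.0047,0,-0.2,0,1],
    [-0.0014,0.02,0.0047,0,-0.2,0,1],
    [-0.0014,0.028,0.0047,0,-0.2,0,1],
    [-0.0014,0.034,0.0047,0,-0.2,0,1],
    [-0.0014,0.038,0.0047,0,-0.2,0,1]
  ]
}}

```text
time: 13.15
tool_pos: [0.5052, 0.3659, 0.0702]
tool_rot: [-1.571, 0.0, 0.151]
contact_force: [-0.4, -0.4, -1.7]
opening: 0.0257
```

>>> {"op": "apply_moves", "data": {
  "plan": [
    [0,0.005,0,0,0,0,1],
    [0,0.01,0,0,0,0,1],
    [0,0.014,0,0,0,0,1],
    [0,0.017,0,0,0,0,1],
    [0,0.0185,0,0,0,0,1]
  ]
}}

```text
time: 13.78
tool_pos: [0.5052, 0.366, 0.053]
tool_rot: [-1.571, -0.0, 0.152]
contact_force: [-5.6, -3.6, 11.8]
opening: 0.0256
```

The sole has seated on the slot floor with 12 N of contact. Releasing.

>>> {"op": "apply_moves", "data": {
  "plan": [
    [0,-0.0008,0,0,0,0,-1],
    [0,-0.0008,0,0,0,0,-1],
    [0,-0.0008,0,0,0,0,-1],
    [0,-0.0008,0,0,0,0,-1],
    [0,-0.0008,0,0,0,0,-1]
  ]
}}

```text
time: 14.4
tool_pos: [0.5053, 0.366, 0.0529]
tool_rot: [-1.571, 0.0, 0.151]
contact_force: [-0.1, -0.1, 0.3]
opening: 0.0714
```

>>> {"op": "apply_moves", "data": {
  "plan": [
    [0,-0.001,0,0,0,0,-1],
    [0,-0.03,0,0,0,0,-1],
    [0,-0.07,0,0,0,0,-1],
    [0,-0.11,0,0,0,0,-1],
    [0,-0.14,0,0,0,0,-1]
  ]
}}

```text
time: 15.02
tool_pos: [0.5055, 0.3662, 0.1951]
tool_rot: [-1.57, -0.002, 0.151]
contact_force: [0.4, -0.1, 0.1]
opening: 0.0917
```

Run:
```python
from h import *
cams.read_camera("top");cams.read_camera("top");cams.read_camera("top");cams.read_camera("top")
s=robot.observe();print(s["tool_pos"],s["tool_rot"],s["qpos"],s["opening"])
im=cams.read_camera("wrist");P=cam("wrist",s)
a=.1523
for o,c,col in [((.5064,.3645),(.072,.023,.024),(0,255,0)),((.5064,.3645),(.05,.015,.026),(255,0,0)),((.5064,.3645),(.04,.013,.08),(255,0,255))]:
    pts=[w2p(P,[o[0]+np.cos(a)*i*c[0]-np.sin(a)*j*c[1],o[1]+np.sin(a)*i*c[0]+np.cos(a)*j*c[1],c[2]]) for i,j in [(1,1),(1,-1),(-1,-1),(-1,1)]]
    cv2.polylines(im,[np.int32(pts)],True,col,1)
cv2.imwrite("pics/w6.png",cv2.resize(im,(768,576)))
plan([(.524,.1063,.24,-63.7,10)])
```

```text
[0.5052 0.366  0.1929] [-1.5707 -0.0004  0.1514] [ 0.5042  0.5583  1.3    -0.0001  1.2829 -1.2179] 0.0914594995270225
[[-0.002, -0.0048, -0.0259, 0, 7.2, 0, -1], [-0.004, -0.0096, -0.0519, 0, 14.5, 0, -1], [-0.006, -0.0144, -0.0778, 0, 21.7, 0, -1], [-0.008, -0.0192, -0.1037, 0, 28.9, 0, -1], [-0.0101, -0.024, -0.1297, 0, 36.2, 0, -1]]
[[0.0137, -0.0048, -0.0221, 0, 7.2, 0, -1], [0.0274, -0.0096, -0.0442, 0, 14.5, 0, -1], [0.0411, -0.0144, -0.0664, 0, 21.7, 0, -1], [0.0548, -0.0192, -0.0885, 0, 28.9, 0, -1], [0.0684, -0.024, -0.1106, 0, 36.2, 0, -1]]
```

View pics/w6.png

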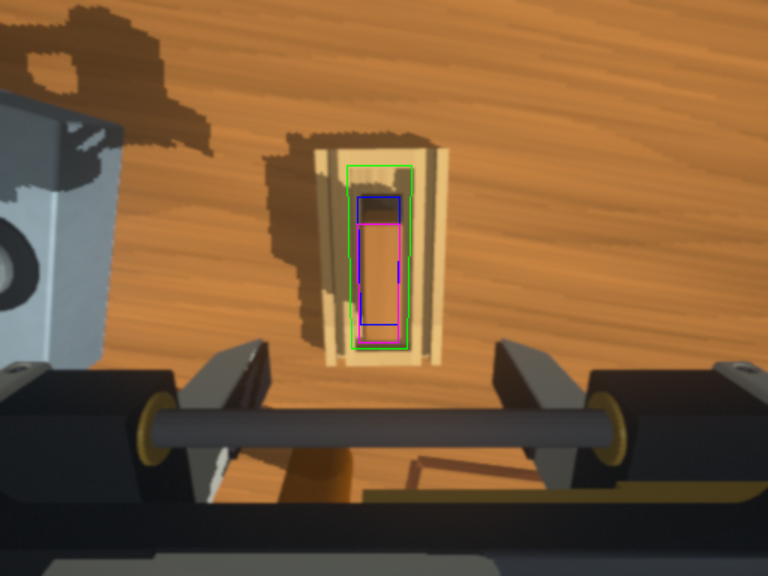

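The scraper stands centred in the slot: the handle at columns 362–400 fits the prediction to about 1 mm. Next I'll go above the knob.

Run:
```python
from h import *
plan([(.529,.109,.22,-63.7,10)])
```

```text
[[-0.0015, -0.0028, -0.0257, 0, 7.2, 0, -1], [-0.003, -0.0056, -0.0515, 0, 14.5, 0, -1], [-0.0044, -0.0084, -0.0772, 0, 21.7, 0, -1], [-0.0059, -0.0112, -0.103, 0, 28.9, 0, -1], [-0.0074, -0.014, -0.1287, 0, 36.2, 0, -1]]
[[0.014, -0.0028, -0.0217, 0, 7.2, 0, -1], [0.028, -0.0056, -0.0433, 0, 14.5, 0, -1], [0.042, -0.0084, -0.065, 0, 21.7, 0, -1], [0.056, -0.0112, -0.0866, 0, 28.9, 0, -1], [0.07, -0.014, -0.1083, 0, 36.2, 0, -1]]
```

>>> {"op": "apply_moves", "data": {
  "plan": [
    [-0.0015,-0.0028,-0.0257,0,7.2,0,-1],
    [-0.003,-0.0056,-0.0515,0,14.5,0,-1],
    [-0.0044,-0.0084,-0.0772,0,21.7,0,-1],
    [-0.0059,-0.0112,-0.103,0,28.9,0,-1],
    [-0.0074,-0.014,-0.1287,0,36.2,0,-1]
  ]
}}

```text
time: 15.9
tool_pos: [0.5166, 0.2366, 0.2052]
tool_rot: [-1.573, 0.002, -0.485]
contact_force: [1.7, -0.1, 0.0]
opening: 0.0918
```

>>> {"op": "apply_moves", "data": {
  "plan": [
    [0.014,-0.0028,-0.0217,0,7.2,0,-1],
    [0.028,-0.0056,-0.0433,0,14.5,0,-1],
    [0.042,-0.0084,-0.065,0,21.7,0,-1],
    [0.056,-0.0112,-0.0866,0,28.9,0,-1],
    [0.07,-0.014,-0.1083,0,36.2,0,-1]
  ]
}}

```text
time: 16.52
tool_pos: [0.5287, 0.1084, 0.2193]
tool_rot: [-1.574, 0.001, -1.116]
contact_force: [0.1, -0.0, 0.1]
opening: 0.0918
```

Run:
```python
from h import *
for _ in range(3):cams.read_camera("top")
s=robot.observe();print(s["tool_pos"],s["tool_rot"])
im=cams.read_camera("wrist");cv2.imwrite("pics/w7.png",im);P=cam("wrist",s)
c=np.array([.5292,.1086])
u,v=w2p(P,[*c,.082]);print("pred",u,v, w2p(P,[*c,.114]))
g=cv2.cvtColor(im,cv2.COLOR_BGR2GRAY)
m=(g<50).astype(np.uint8);m[235:]=0
n,l,st,ce=cv2.connectedComponentsWithStats(m)
for i in range(1,n):
    if st[i,4]>150:print(st[i],ce[i],p2w(P,(st[i,0]+st[i,2]/2,st[i,1]+st[i,3]/2),.08))
a=np.radians(-63.7)
for cc,col in [((.5292,.1086),(255,0,255))]:
    pts=[w2p(P,[cc[0]+np.cos(a)*i*.021-np.sin(a)*j*.007,cc[1]+np.sin(a)*i*.021+np.cos(a)*j*.007,.114]) for i,j in [(1,1),(1,-1),(-1,-1),(-1,1)]]
    cv2.polylines(im,[np.int32(pts)],True,col,1)
    cir=[w2p(P,[cc[0]+.022*np.cos(t),cc[1]+.022*np.sin(t),.082]) for t in np.linspace(0,6.28,40)]
    cv2.polylines(im,[np.int32(cir)],True,(0,255,0),1)
cv2.imwrite("pics/w7o.png",cv2.resize(im[60:260,120:400],None,fx=2.8,fy=2.8,interpolation=cv2.INTER_CUBIC))
```

```text
[0.529  0.1085 0.2197] [-1.573   0.001  -1.1129]
pred 254.48607663704394 182.7162334545814 [254.4814 192.42  ]
[356   0  51  15 323] [383.3096   6.1238] [0.5584 0.3002 0.08  ]
[ 450   24   62   67 2796] [486.2979  58.4499] [0.6626 0.3071 0.08  ]
[228 149  59  52 904] [259.1792 167.115 ] [0.5286 0.1169 0.08  ]
```

View pics/w7o.png

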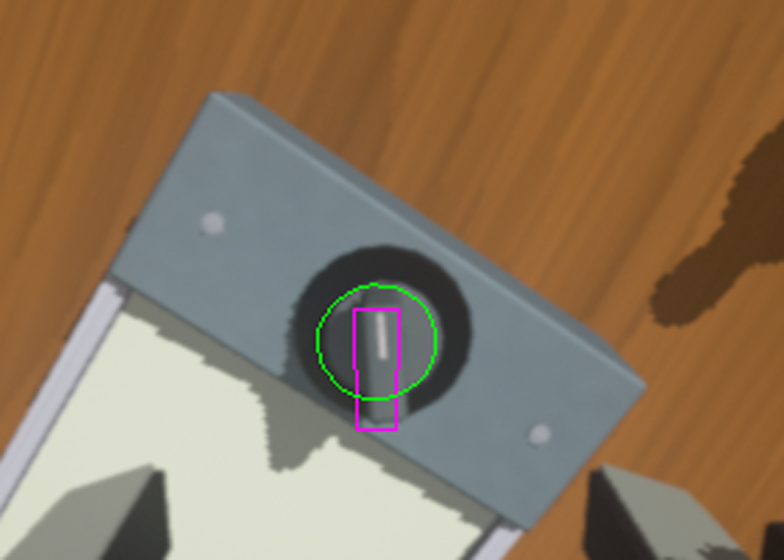

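The overlay agrees: the bar is within about 1 mm and 3° of prediction, with its white pointer at (381,335). Now I'll descend, grip lightly and turn anticlockwise.

>>> {"op": "apply_moves", "data": {
  "plan": [
    [-0.001,0.04,0.001,0,0,0,-1],
    [-0.001,0.08,0.001,0,0,0,-1],
    [-0.001,0.105,0.001,0,0,0,-1],
    [-0.001,0.117,0.001,0,0,0,-1],
    [-0.001,0.123,0.001,0,0,0,0.4]
  ],
  "squeeze": 20
}}

```text
time: 17.35
tool_pos: [0.5297, 0.1112, 0.0975]
tool_rot: [-1.571, 0.0, -1.111]
contact_force: [-0.7, -0.4, -0.2]
opening: 0.0857
```

>>> {"op": "apply_moves", "data": {
  "plan": [
    [0,0,0,0,0,0,1],
    [0,0,0,0,0,0,1],
    [0,0,0,0,0,0,1],
    [0,0,0,0,0,0,1],
    [0,0,0,0,0,0,1]
  ]
}}

```text
time: 17.98
tool_pos: [0.5299, 0.1106, 0.0982]
tool_rot: [-1.571, -0.0, -1.112]
contact_force: [0.7, -0.3, 0.4]
opening: 0.0361
```

>>> {"op": "apply_moves", "data": {
  "plan": [
    [0,0,0,0,0,0,1],
    [0,0,0,0,0,0,1],
    [0,0,0,0,0,0,1],
    [0,0,0,0,0,0,1],
    [0,0,0,0,0,0,1]
  ]
}}

```text
time: 18.6
tool_pos: [0.5302, 0.1107, 0.098]
tool_rot: [-1.57, -0.0, -1.112]
contact_force: [2.4, 0.4, -1.9]
opening: 0.014
```

>>> {"op": "apply_moves", "data": {
  "plan": [
    [0,0,0,0,-6,0,1],
    [0,0,0,0,-12,0,1],
    [0,0,0,0,-18,0,1],
    [0,0,0,0,-24,0,1],
    [0,0,0,0,-30,0,1]
  ]
}}

```text
time: 19.23
tool_pos: [0.5304, 0.1109, 0.098]
tool_rot: [-1.57, -0.001, -0.585]
contact_force: [4.3, 2.2, -3.1]
opening: 0.0141
```

Run:
```python
from h import *
s=robot.observe();print(s["tool_pos"],s["tool_rot"],s["contact_force"],s["torque"],s["opening"],s["joint_efforts"][5])
```

```text
[0.5304 0.1109 0.098 ] [-1.5696 -0.0009 -0.5854] [ 4.2827  2.1718 -3.1294] [ 0.428  -0.8409 -0.0689] 0.014085909966081011 1.0704881697893143
```

>>> {"op": "apply_moves", "data": {
  "plan": [
    [0,0,0,0,-6,0,1],
    [0,0,0,0,-12,0,1],
    [0,0,0,0,-18,0,1],
    [0,0,0,0,-23,0,1],
    [0,0,0,0,-26,0,1]
  ]
}}

```text
time: 19.85
tool_pos: [0.5305, 0.1111, 0.0981]
tool_rot: [-1.57, -0.002, -0.133]
contact_force: [4.1, 4.3, -2.0]
opening: 0.0137
```

>>> {"op": "apply_moves", "data": {
  "plan": [
    [0,0,0,0,-1,0,1],
    [0,0,0,0,-2,0,1],
    [0,0,0,0,-2,0,1],
    [0,0,0,0,-2,0,1],
    [0,0,0,0,-2,0,1]
  ]
}}

```text
time: 20.48
tool_pos: [0.5304, 0.1111, 0.0981]
tool_rot: [-1.57, -0.001, -0.102]
contact_force: [3.8, 4.5, -3.0]
opening: 0.0142
```

Run:
```python
from h import *
s=robot.observe();print(s["tool_pos"],s["tool_rot"],s["contact_force"],s["torque"],s["opening"],s["joint_efforts"][5])
```

```text
[0.5304 0.1111 0.0981] [-1.5696 -0.0012 -0.1017] [ 3.8227  4.4941 -2.9596] [ 0.6829 -0.843  -0.5135] 0.014157022608181755 -0.5288519337773323
```

The moment about the knob axis rose from 0.07 to 0.51 N m, so the stop is felt at the expected angle. I'll nudge once more, then release.

>>> {"op": "apply_moves", "data": {
  "plan": [
    [0,0,0,0,-1,0,1],
    [0,0,0,0,-1.5,0,1],
    [0,0,0,0,-1.5,0,1],
    [0,0,0,0,0.5,0,1],
    [0,0,0,0,1.5,0,-1]
  ]
}}

```text
time: 21.1
tool_pos: [0.5293, 0.1105, 0.0979]
tool_rot: [-1.571, 0.001, -0.127]
contact_force: [0.7, 0.0, 0.3]
opening: 0.0203
```

>>> {"op": "apply_moves", "data": {
  "plan": [
    [0,0,0,0,0,0,-1],
    [0,0,0,0,0,0,-1],
    [0,0,0,0,0,0,-1],
    [0,0,0,0,0,0,-1],
    [0,-0.01,0,0,0,0,-1]
  ]
}}

```text
time: 21.72
tool_pos: [0.5293, 0.1106, 0.1077]
tool_rot: [-1.571, 0.002, -0.126]
contact_force: [0.1, 0.1, 0.0]
opening: 0.0697
```

>>> {"op": "apply_moves", "data": {
  "plan": [
    [0,-0.025,0,0,0,0,-1],
    [0,-0.05,0,0,0,0,-1],
    [0,-0.08,0,0,0,0,-1],
    [0,-0.1,0,0,0,0,-1],
    [0,-0.112,0,0,0,0,-1]
  ]
}}

```text
time: 22.35
tool_pos: [0.5301, 0.1107, 0.2217]
tool_rot: [-1.57, -0.002, -0.126]
contact_force: [0.1, -0.2, -0.0]
opening: 0.0919
```

Run:
```python
from h import *
for _ in range(4):cams.read_camera("top")
s=robot.observe();print(s["tool_pos"],s["tool_rot"],s["contact_force"],s["opening"])
im=cams.read_camera("wrist");P=cam("wrist",s)
# numeric bar angle: bright pointer pixels near the knob centre
u,v=w2p(P,[.5302,.110,.114]).astype(int);g=cv2.cvtColor(im,cv2.COLOR_BGR2GRAY)
c=g[v-25:v+20,u-20:u+20];ys,xs=np.where(c>150);print("pointer px",len(xs))
W=np.array([p2w(P,(x+u-20,y+v-25),.114)[:2] for x,y in zip(xs,ys)])
if len(W)>3:
    d=np.linalg.svd(W-W.mean(0))[2][0];print("pointer dir deg",np.degrees(np.arctan2(d[1],d[0]))%180-180,"box x",-7.36,W.mean(0))
print(cv2.imwrite("pics/end.png",cams.read_camera("scene")))
cv2.imwrite("pics/wend.png",im)
cv2.imwrite("pics/kend.png",cv2.resize(im[60:260,120:400],None,fx=2.8,fy=2.8,interpolation=cv2.INTER_CUBIC))
```

```text
[0.5295 0.1106 0.2196] [-1.571   0.0007 -0.1261] [-0.4166  0.1684 -0.4093] 0.09147323807550026
pointer px 47
pointer dir deg -7.15723384756879 box x -7.36 [0.5197 0.1126]
True
```

The knob reads −7.2° against the box's −7.4°. Before handing in, I'll check numerically for chips on the panel and in the bin, and that the bystanders haven't moved.

Run:
```python
from h import *
a=cv2.imread("pics/scene0.png");b=cv2.imread("pics/end.png")
for n,(x,y,w,h) in dict(bowl=(92,238,62,48),clip=(184,280,22,38),bottle=(356,135,28,58),rack=(290,132,64,42)).items():
    print(n,"mean diff",cv2.absdiff(a,b)[y:y+h,x:x+w].mean().round(2))
t=cams.read_camera("top");P=cam("top");pan=np.array([.510,-.0402]);A=-.1285;R=np.array([[np.cos(A),-np.sin(A)],[np.sin(A),np.cos(A)]])
f=t.astype(int);m=((f[...,2]>1.9*f[...,0])&(f[...,2]>1.35*f[...,1])&(f[...,2]>60)).astype(np.uint8)
for v,u in np.argwhere(m==0)[:0]:pass
n,l,st,ce=cv2.connectedComponentsWithStats(m)
for i in range(1,n):
    q=R.T@(p2w(P,ce[i],.01)[:2]-pan)
    if abs(q[0])<.12 and -.21<q[1]<.11 and st[i,4]>5:print("chip-coloured",q,"area",st[i,4],"bin y",q[1]+.15)
s=robot.observe();print(s["tool_pos"],s["contact_force"],s["time"])
```

```text
bowl mean diff 10.5
clip mean diff 1.39
bottle mean diff 1.36
rack mean diff 2.86
chip-coloured [0.0347 0.0472] area 136450 bin y 0.1972116034545915
chip-coloured [ 0.0663 -0.1518] area 76 bin y -0.0017864741507803428
chip-coloured [ 0.0364 -0.1474] area 63 bin y 0.002608087548478716
chip-coloured [ 0.005  -0.1534] area 68 bin y -0.0034386544571780586
chip-coloured [-0.0349 -0.1491] area 76 bin y 0.0009118582577486434
chip-coloured [-0.0654 -0.1482] area 64 bin y 0.0017634387754924263
[0.5294 0.1106 0.219 ] [-0.0304 -0.5044 -0.2768] 22.7
```

```bash
python3 -c "
from cell import robot
print(robot.hand_in())"
```

```text
the job is handed in; nothing more can be done
None
```

I wiped all five chips into the bin with the scraper in two lanes, stood the scraper back in the rack's wide slot and let go. Then I turned the dimmer to its off stop and handed in at about 23 s. No verdict was reported.

**Last checks:**
- **Chips:** the top camera shows five chip-coloured blobs in the bin, each within 4 mm of its centre line across y, and none on the panel.
- **Scraper:** in the wrist view taken just after release it stood centred in the slot to about 1 mm. It was not viewed again after that.
- **Dimmer:** the knob's pointer lies at −7.2° against the box axis at −7.4°, about 0.2° from off. I felt the stop before releasing.
- **Robot:** it hangs clear of everything, about 10 cm above the knob, with no contact force beyond sensor noise.
- **Wiping force:** the sole ran about 1 mm above the panel, and the readings after each wiping move showed little beyond the scraper's weight.
- **Bystanders:** the clip and bottle look unchanged from the first scene picture.

**One disagreement:** the bowl's region in that picture differs more (mean 10.5 grey levels, against 1.4 for the clip and bottle). I take that to be the arm's reflection or shadow, because the arm never came near it, but I did not check further.

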